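# Four clicks on the microtome's feed lever

## Task

A dropper bottle of stain with a red bulb was left in the path of the table microtome's feed lever: stand it upright in the steel tray with the other two stains and let go of it. Then take the lever by its black upright handle and swing it on (counter-clockwise seen from above, past where the bottle stood) until you have felt exactly four clicks, no fifth, and finish while still holding the handle there: the lever is sprung and slips back if let go, and the section is cut while you hold. Keep all the bottles upright and leave everything else where it stands.

Things in the scene. Friction and masses are not known exactly. Their poses are not given: they have to be found in the camera images.
- microtome: Table microtome, fixed to the bench: green cast base 128 x 112 mm, vertical barrel, round steel cutting plate of 82 mm diameter whose top is 95 mm above the bench. Origin: on the feed axis at bench level; z up; the side with the lever looks along its -x (roughly towards the robot).
- feed_lever (a joint): Feed lever's angle about the microtome's axis, rad, grows counter-clockwise from above. At value q it points along angle pi - 0.85 + q in the microtome's xy plane. Starts at 0 to 0.14 and moves freely to about 0.21; then rounded teeth pass a spring roller: click 1 at 0.30, each next one 0.17 later (click 4 at 0.81, 5 at 0.98), a notch midway between two clicks. Stop at 1.42.
- lever_handle: The black upright handle at the lever's end: a sleeve of 19 mm diameter and 50 mm length that revolves freely on its pin. Origin: centre of its underside, 56.5 mm above the bench and 140 mm from the microtome's axis; its top is 106.5 mm above the bench, a steel pin head ends at 110 mm. Under it the flat lever bar, 13 mm wide, top at 55 mm.
- handle_mid (a point): Point on the handle's axis 86.5 mm above the bench, the place to grip. Forces felt here along the swing: friction 0.9 N; a return spring, 6 N per rad of the joint (5.4 N at four clicks); at each click the resistance climbs 2 to 3 N more over the last 0.07 rad and drops by about 3 N as the roller snaps over. Let go after four clicks, the lever slips back a notch or more.
- stain_in_way: The bottle in the way: dropper bottle with a red bulb and black collar, pale blue contents, 36 mm diameter (cylindrical body up to 50 mm height, narrowing to a 22 mm collar at 58 to 72 mm, bulb of 13 mm up to 97 mm), 50 to 90 g. Origin: centre of its underside, z up. Stands loose on the bench, blocking the lever before the fourth click.
- instrument_tray: Shallow steel instrument tray, fixed: 136 (its x) x 206 (its y) x 18 mm high, floor 2 mm above the bench, flat floor 120 x 190 mm. Origin: centre of its underside. The two other stains stand near its -y end, so its +y half is free.
- stain_amber: Dropper bottle with a black bulb and amber contents, same size, origin under its centre; stands loose in the tray, to be left alone.
- stain_pink: Dropper bottle with a black bulb, white collar and pink contents, same size, origin under its centre; stands loose in the tray, to be left alone.
- slide_box: Blue slide box 94 x 105 x 45 mm, loose, left of the microtome; to be left alone.
- petri_dish: Open petri dish with red agar, 89 mm diameter, 12 mm high, loose, left of the microtome; to be left alone.
- cover_slips: Small white box of cover slips, 32 x 32 x 19 mm, loose, in front; to be left alone.
Mind the look-alikes: they are no part of the job. Leave any turquoise or yellow look-alike of the stain_in_way alone.

How it is judged:
By the outcome, as a careful person would: the job done as asked, in the order asked, and still so for the second after the job is handed in, while the arm keeps its last pose, push and grip.
It also fails if it takes over 64 s, if anything falls off the work surface, if the arm or the gripper's body presses on something with over 40 N, if the wrist force passes 120 N, or if a joint passes its speed limit or range.

## Robot

A 7-joint arm with a two-finger parallel gripper is mounted at the origin on a cart in front of the work surface, level with it; the furniture and walls round the work are solid. World frame = base frame: x ahead of the robot, y to its left, z up, the work surface at z = 0. Lengths are in m, angles in rad, forces in N, time in s.
With the tool pointing down it reaches from about 0.425 to 0.925 m from the base axis. Payload 6.8 kg.
Tool frame: the origin (TCP) lies at the very end of the fingers, on their centre line; the grasp point (between the pads) lies 19 mm behind it; z points along the fingers, y is the line along which they close (so a half turn about z gives the same grasp; the last joint's range is limited). The gripper opens to 85 mm and grips with 20 to 120 N. Pads are 22 mm wide; open, the fingers measure 114 mm over their backs; the gripper's body (76 mm by 85 mm) begins 54 mm behind the grasp point. The pads swing forward as they close: fully open they stand 13 mm farther back than shut.
Start: joints at [-0.108, 0.477, 0.022, 1.555, -0.011, 1.109, -0.083], TCP at [0.675, 0, 0.192] pointing down, gripper open.
Joint ranges: [-2.96, 2.96], [-0.34, 2.1], [-1.41, 1.46], [0.24, 2.44], [-1.37, 4.51], [0.17, 1.92], [-2.96, 2.96]. Speed limits (rad/s): [2.39, 2.39, 3.14, 3.14, 3.14, 3.14, 3.14].

## Interface

Orientations are given as a unit quaternion [w, x, y, z].
In Python, from station import bot gives the robot as it stands.
- The arm moves only by the tool apply_moves, never from a script. Its argument "deltas" is a list of rows, each a list of 3 entries, a list of its own where there are three numbers: the closure, from 0 (fully open) to 1 (shut), then the shift along the tool's x, y, z in units of 0.2 m (1.0 is 0.2 m), then the turn about the tool's z in units of 2 pi rad (1.0 is 2 pi rad). A call has 1 to 12 rows; each row is the pose to reach, as a shift and turn from the pose commanded when the call began, along the tool's axes at that moment, turning the shorter way round; what a row does not reach only later rows make up. A row lasts 1/10 s, in which the tool goes at most 50 mm and 8.59 degrees, less where a joint would pass 70% of its speed; a pose out of reach is approached as far as the arm can. A call with a number of a shift or a turn outside -1 to 1 is refused whole. A call with a gripper value outside its range is refused whole. The fingers move at their own pace and stop on an object; "squeeze" is the grip in N (left out, the last holds). Time passes only in rows, so rows that repeat a pose let the fingers close. It gives the time, the measured TCP pose, the force, the opening and the grip force at its end, in the units of the state.
- bot.get_obs(): the state, without advancing time (a new reading comes with each control period).
- bot.read_camera(name): name is "scene" or "side" or "wrist"; returns a dict with "color" (480x640x3 uint8, red, green, blue), "intrinsics" (3x3 intrinsics, pixels), "pose" (4x4, takes a point from camera to world coordinates); the wrist camera has in their place "hand_eye" (4x4, takes a point from camera to tool coordinates, whose origin is the TCP and whose axes are the flange's). Camera axes: x right, y down, z forward; pixel columns grow to the right and rows downward; lengths in m; the calibration is good to about 2 mm. A picture is of the moment at which its call begins: read the wrist's pose just before it. There is no depth.
- bot.hand_in(): hands the job in; it is judged then, once.
Trained networks look in a picture, given as the dict that the camera call returned (one of the last four; its "shot" number tells which), for a name from the list of things; names that differ only in an ending like _2 or _b are one class to them, and where a whole thing is asked for, a point or a joint stands for the part that bears it (a point fixed in the world has none). Each returns a list of dicts, best first, with "confidence" (0 to 1); they miss things now and then, are a little off and sometimes report something else, mostly with a low value. They report only what shows in the picture. A call takes as long as a camera call. They do not tell look-alikes from the thing itself.
- bot.look_for(picture, target): "point" ([x, y, z] in m, in world coordinates, good to about 4 mm: the middle of the surface that is visible of it).
The state is a dict: "t": time; "q": joint angles; "joint_vel": joint speeds; "joint_torque": joint torques, N m; "eef_pos": TCP position; "tool_rot": TCP orientation; "contact_force": force on the tool from outside, world axes, zero at the start; "torque": the same for the moment, N m; "gripper_width": opening from 0.0 (shut) to 1.0 (fully open); "grasp_force": force on a finger pad.
Only numpy, scipy, OpenCV 4.12 (cv2) and the standard library are available. Lean on these libraries where they do the work, as an engineer would, in place of code of your own. Each camera call takes 0.05 s, during which the arm holds its last target. There are 200 camera calls.

## Working session

There is one attempt and no reset: what is moved stays moved. The work goes in short steps, Python scripts to look and compute and a tool call to move; the robot and the scene stay as the last step left them, time stands still between calls to the robot, and variables do not carry over. Pictures are saved under pics/ and viewed, at most 10 in all, crops included, and the job is handed in when it is done.

Besides the shell and the picture viewer there is one more tool, called by a JSON object that holds its "method" and its "body", one argument or row to a line. apply_moves: Moves the arm, as the interface text tells. Its arguments: {"type":"object","properties":{"deltas":{"type":"array","items":{"type":"array"}},"squeeze":{"type":"number"}},"required":["deltas"]}

```bash
mkdir -p pics
python3 - <<'E'
from station import bot
import cv2,numpy as np
o=bot.get_obs();print(o['eef_pos'],o['tool_rot'],o['gripper_width'])
ims=[]
for c in ['scene','side']:
    p=bot.read_camera(c)
    cv2.imwrite(f'pics/{c}0.png',p['color'][:,:,::-1])
    print(c,p['intrinsics'].tolist(),np.round(p['pose'],4).tolist())
    for n in ['microtome','lever_handle','handle_mid','stain_in_way','instrument_tray','stain_amber','stain_pink','slide_box','petri_dish','cover_slips']:
        print(n,[(np.round(d['point'],3).tolist(),round(d['confidence'],2)) for d in bot.look_for(p,n)][:4])
E
```

```text
[ 6.74323625e-01 -1.41853257e-05  1.91301942e-01] [-6.13707011e-04  7.07101184e-01  7.07111761e-01 -7.04587079e-04] 0.9996862249308659
scene [[438.773562083316, 0.0, 318.714589310567], [0.0, 438.773562083316, 242.24563719426473], [0.0, 0.0, 1.0]] [[0.8739, -0.2189, 0.4341, 0.0522], [-0.4859, -0.4192, 0.7669, -0.8925], [0.0141, -0.8811, -0.4727, 0.6177], [0.0, 0.0, 0.0, 1.0]]
microtome [([0.584, -0.014, 0.046], 0.72)]
lever_handle [([0.507, 0.103, 0.087], 0.54)]
handle_mid [([0.506, 0.107, 0.085], 0.66), ([0.592, -0.457, 0.044], 0.37)]
stain_in_way [([0.38, -0.038, 0.045], 0.97), ([0.395, 0.069, 0.048], 0.73), ([0.458, -0.059, 0.044], 0.6), ([0.463, 0.02, 0.046], 0.52)]
instrument_tray [([0.548, -0.376, -0.0], 0.75)]
stain_amber [([0.593, -0.461, 0.046], 0.71), ([0.508, 0.104, 0.088], 0.52)]
stain_pink [([0.527, -0.472, 0.048], 0.83)]
slide_box [([0.472, 0.296, 0.042], 0.85)]
petri_dish [([0.412, 0.26, 0.005], 0.92), ([0.506, 0.11, 0.084], 0.2)]
cover_slips [([0.571, 0.002, 0.049], 0.65), ([0.395, -0.117, 0.016], 0.59)]
side [[473.8983549913702, 0.0, 332.8533598901848], [0.0, 473.8983549913702, 233.5486131322857], [0.0, 0.0, 1.0]] [[0.9845, -0.0746, 0.1591, 0.298], [-0.1739, -0.5417, 0.8224, -1.2217], [0.0249, -0.8372, -0.5463, 0.8485], [0.0, 0.0, 0.0, 1.0]]
microtome [([0.59, -0.015, 0.047], 0.77), ([0.509, 0.106, 0.086], 0.45)]
lever_handle [([0.508, 0.108, 0.085], 0.63)]
handle_mid [([0.508, 0.104, 0.085], 0.39)]
stain_in_way [([0.457, -0.057, 0.038], 0.82), ([0.462, 0.022, 0.052], 0.58), ([0.374, -0.039, 0.044], 0.58), ([0.398, 0.074, 0.049], 0.46)]
instrument_tray [([0.555, -0.37, -0.002], 0.76)]
stain_amber [([0.59, -0.456, 0.042], 0.8), ([0.401, -0.12, 0.02], 0.5)]
stain_pink [([0.531, -0.474, 0.053], 0.8)]
slide_box [([0.477, 0.304, 0.042], 0.62), ([0.401, -0.118, 0.017], 0.4)]
petri_dish [([0.411, 0.262, 0.005], 0.81)]
cover_slips [([0.53, -0.475, 0.053], 0.18)]
```

View pics/scene0.png

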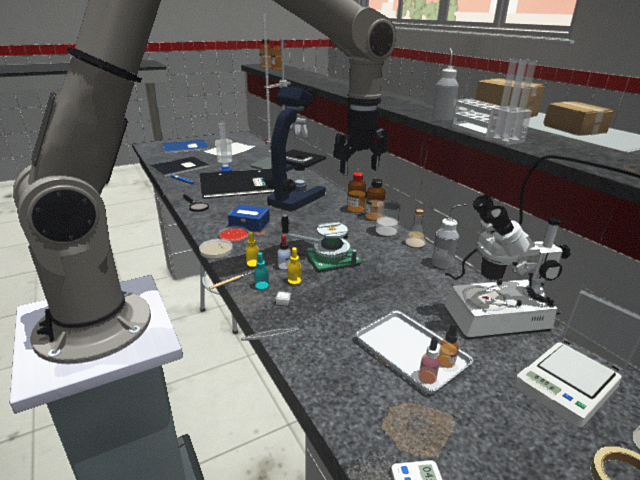

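View pics/side0.png

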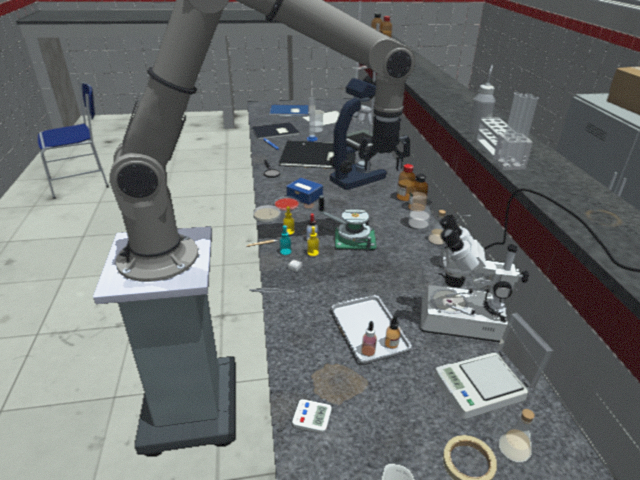

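The red-bulbed bottle is at scene pixel (284,250). It has yellow look-alikes at (252,252) and (295,268), and a turquoise one at (262,272). The handle is at (285,225), and the tray is at lower right with its upper-left half free. Next I'll refine the positions of the red bulb, tray and plate.

```bash
cat > h.py <<'E'
import numpy as np,cv2
def ray(p,uv,pose=None):
    K=p['intrinsics'];T=np.array(p['pose'] if pose is None else pose)
    d=T[:3,:3]@np.linalg.solve(np.array(K),[uv[0],uv[1],1]);return T[:3,3],d/np.linalg.norm(d)
def onz(p,uv,z,pose=None):
    o,d=ray(p,uv,pose);return o+d*(z-o[2])/d[2]
def proj(p,X):
    T=np.linalg.inv(np.array(p['pose']));c=T[:3,:3]@np.array(X)+T[:3,3];k=np.array(p['intrinsics'])@c;return k[:2]/k[2]
E
python3 - <<'E'
from station import bot
from h import *
for c in ['scene','side']:
    p=bot.read_camera(c);im=p['color'].astype(int)
    u,v=proj(p,[.463,.021,.085]);u0,v0=int(u)-14,int(v)-14
    r=im[v0:v0+28,u0:u0+28]
    m=(r[...,0]>1.8*r[...,1]+15)&(r[...,0]>1.5*r[...,2])
    ys,xs=np.nonzero(m);print(c,(u,v),len(xs))
    if len(xs): print('bulb',onz(p,(xs.mean()+u0,ys.mean()+v0),.085).round(4))
    # tray: bright region
    u,v=proj(p,[.55,-.37,0]);g=p['color'].min(2)
    m=((g>150)).astype(np.uint8);n,l,s,ce=cv2.connectedComponentsWithStats(m)
    k=l[int(v),int(u)];print('tray comp',k,s[k],im[int(v),int(u)])
    if k:
        cs,_=cv2.findContours((l==k).astype(np.uint8),cv2.RETR_EXTERNAL,cv2.CHAIN_APPROX_NONE)
        pts=np.array([onz(p,q[0],.006)[:2] for q in cs[0]],np.float32);print(cv2.minAreaRect(pts))
    a,b=proj(p,[.54,.02,.06]);a,b=int(a),int(b)
    cr=p['color'][b-60:b+60,a-80:a+80,::-1];cv2.imwrite(f'pics/{c}crop.png',cv2.resize(cr,None,fx=4,fy=4,interpolation=2));print('crop origin',a-80,b-60)
E
python3 -c "
import cv2,numpy as np
a=cv2.imread('pics/scenecrop.png');b=cv2.imread('pics/sidecrop.png')
cv2.imwrite('pics/both.png',cv2.resize(np.vstack([a,b]),(400,600)))"
```

```text
scene (np.float64(282.83910258959145), np.float64(240.91543624489444)) 35
bulb [0.4691 0.0298 0.085 ]
tray comp 188 [ 359  316   82   65 2424] [244 245 247]
((0.5530408024787903, -0.3730089068412781), (0.12033240497112274, 0.16081522405147552), 10.210371017456055)
crop origin 229 183
side (np.float64(309.35482806154835), np.float64(218.568859241844)) 22
bulb [0.4629 0.0488 0.085 ]
tray comp 95 [ 334  300   78   61 2074] [225 232 235]
((0.5624307990074158, -0.3886454403400421), (0.1377321481704712, 0.19251970946788788), 9.887680053710938)
crop origin 253 163
```

View pics/scenecrop.png

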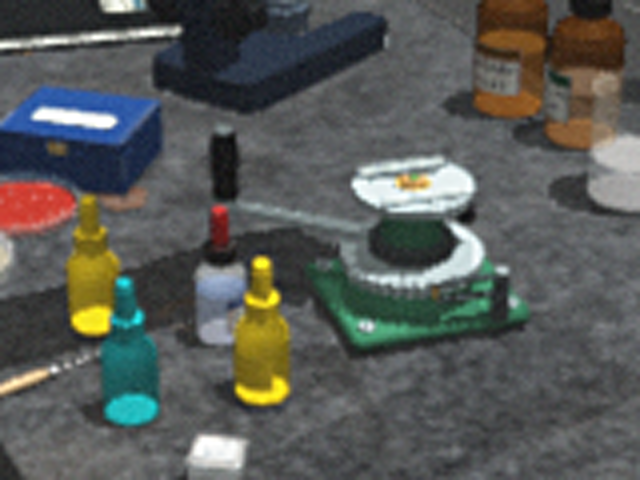

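The crop shows the red bulb centre at scene pixel (284,238.5), the plate centre at (332,229.5) and the handle top at (285,215). I'll move above the bottle and look with the wrist camera.

{"method": "apply_moves", "body": {
  "deltas": [
    [0.0, [0.1, -0.2, -0.3], 0],
    [0.1, [0.1, -0.4, -0.4], 0],
    [0.2, [0.1, -0.6, -0.4], 0],
    [0.3, [0.1, -0.8, -0.4], 0],
    [0.35, [0.1, -0.95, -0.4], 0],
    [0.35, [0.1, -0.95, -0.4], 0],
    [0.35, [0.1, -0.95, -0.4], 0]
  ]
}}

```text
t: 1.9
eef_pos: [0.4852, 0.02, 0.273]
tool_rot: [0.001, 0.707, 0.707, 0.001]
contact_force: [0.9, -0.1, 1.0]
gripper_width: 0.651
grasp_force: 0.0
```

Run:
```python
from station import bot
from h import *
s=bot.read_camera('scene')
for n,uv,z in [('bulb',(284,238.5),.085),('base',(283.5,267),.003),('plate',(332.25,229.5),.095),('htop',(285,215),.108)]: print(n,onz(s,uv,z).round(4))
o=bot.get_obs();print(o['eef_pos'],o['tool_rot'],o['gripper_width'])
from scipy.spatial.transform import Rotation as R
p=bot.read_camera('wrist');q=o['tool_rot']
T=np.eye(4);T[:3,:3]=R.from_quat([q[1],q[2],q[3],q[0]]).as_matrix();T[:3,3]=o['eef_pos']
P=T@np.array(p['hand_eye']);np.savez('w1.npz',K=p['intrinsics'],P=P);print(P.round(4).tolist())
print(np.array(p['intrinsics']).tolist())
cv2.imwrite('pics/w1.png',p['color'][:,:,::-1])
for n in ['stain_in_way','lever_handle','microtome']:
  print(n,[(np.round(d['point'],3).tolist(),round(d['confidence'],2)) for d in bot.look_for(p,n)][:4])
```

```text
bulb [0.4713 0.0317 0.085 ]
base [0.4651 0.0261 0.003 ]
plate [0.5992 0.0018 0.095 ]
htop [0.5151 0.1175 0.108 ]
[0.48577869 0.02005749 0.27270826] [3.78688491e-04 7.07122227e-01 7.07091049e-01 5.11501593e-04] 0.6528587568367498
[[1.0, 0.0003, 0.0023, 0.4856], [0.001, -0.947, -0.3213, 0.102], [0.002, 0.3213, -0.947, 0.4548], [0.0, 0.0, 0.0, 1.0]]
[[387.8626365701488, 0.0, 322.6837323004707], [0.0, 387.8626365701488, 240.13149977894992], [0.0, 0.0, 1.0]]
stain_in_way [([0.388, -0.022, 0.051], 0.83), ([0.46, -0.038, 0.05], 0.8), ([0.475, 0.039, 0.052], 0.75), ([0.404, 0.082, 0.055], 0.7)]
lever_handle [([0.508, 0.112, 0.103], 0.57)]
microtome [([0.585, 0.024, 0.058], 0.57)]
```

View pics/w1.png

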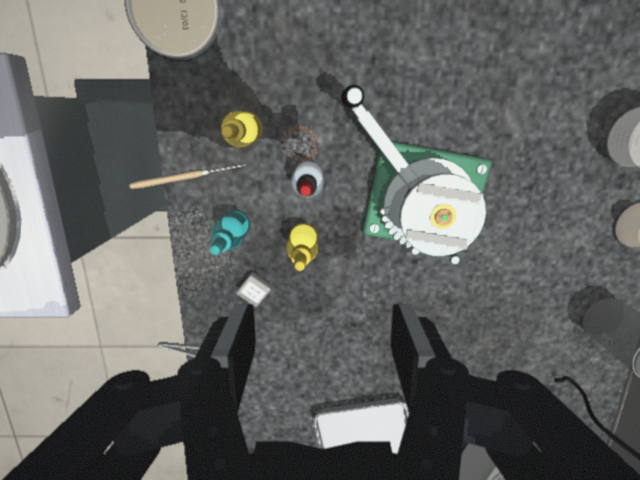

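The wrist picture shows the red bulb tip at (306.5,189), the handle's pin head at (354,96), the plate centre at (442.5,215), and base corners at (384,143), (491,160) and (364,236).

Run:
```python
from h import *
d=np.load('w1.npz');p={'intrinsics':d['K'],'pose':d['P']}
im=cv2.imread('pics/w1.png').astype(int)
r=im[150:215,285:330];m=(r[...,2]>1.8*r[...,1]+15)&(r[...,2]>1.5*r[...,0]);ys,xs=np.nonzero(m)
print('redpix',xs.mean()+285,ys.mean()+150,len(xs),ys.min()+150,ys.max()+150)
b=onz(p,(xs.mean()+285,ys.mean()+150),.088);pl=onz(p,(442.5,215),.095);h=onz(p,(354,96),.11)
print('bulb',b,'plate',pl,'pin',h,'dist',np.linalg.norm((h-pl)[:2]),'ang',np.arctan2(*(h-pl)[1::-1]))
c=[onz(p,u,.02)[:2] for u in [(384,143),(491,160),(364,236)]]
print(np.array(c).round(3).tolist(),[np.linalg.norm(c[0]-x) for x in c],[np.arctan2(*(x-c[0])[::-1]) for x in c])
```

```text
redpix 305.6575342465753 188.13698630136986 146 181 195
bulb [0.47013875 0.02994791 0.088     ] plate [0.6013271  0.00538211 0.095     ] pin [0.51238008 0.11188405 0.11      ] dist 0.1387596298395695 ang 2.266616434772064
[[0.553, 0.066], [0.673, 0.048], [0.535, -0.04]] [np.float64(0.0), np.float64(0.12083389500636171), np.float64(0.10832016745655573)] [np.float64(0.0), np.float64(-0.15132648723051728), np.float64(-1.7383602768766897)]
```

{"method": "apply_moves", "body": {
  "deltas": [
    [0.35, [0.05, -0.07, 0.2], 0],
    [0.35, [0.05, -0.07, 0.4], 0],
    [0.35, [0.05, -0.07, 0.6], 0],
    [0.35, [0.05, -0.07, 0.7], 0],
    [0.35, [0.05, -0.07, 0.8], 0],
    [0.35, [0.05, -0.07, 0.8], 0]
  ]
}}

```text
t: 2.75
eef_pos: [0.4693, 0.0297, 0.1097]
tool_rot: [-0.002, 0.707, 0.707, -0.002]
contact_force: [0.1, 0.1, 0.1]
gripper_width: 0.651
grasp_force: 0.0
```

Run:
```python
from station import bot
from h import *
from scipy.spatial.transform import Rotation as R
o=bot.get_obs();print(o['eef_pos'],o['contact_force'])
p=bot.read_camera('wrist');q=o['tool_rot']
T=np.eye(4);T[:3,:3]=R.from_quat([q[1],q[2],q[3],q[0]]).as_matrix();T[:3,3]=o['eef_pos']
p['pose']=T@np.array(p['hand_eye'])
for z in (.03,.09): print(proj(p,[*o['eef_pos'][:2],z]))
r=p['color'].astype(int);m=((r[...,0]>1.8*r[...,1]+15)&(r[...,0]>1.5*r[...,2])).astype(np.uint8)
n,l,s,c=cv2.connectedComponentsWithStats(m)
for k in range(1,n):
    if s[k,4]>80: print(s[k],c[k].round(1),onz(p,c[k],.088).round(4))
cv2.imwrite('pics/w2.png',p['color'][:,:,::-1])
```

```text
[0.46934594 0.02971312 0.10968758] [0.12111587 0.10051423 0.06230126]
[322.85802712 230.75427154]
[322.39758011 262.8229426 ]
[313 244  21  32 538] [323.2 259.1] [0.4698 0.0312 0.088 ]
```

View pics/w2.png

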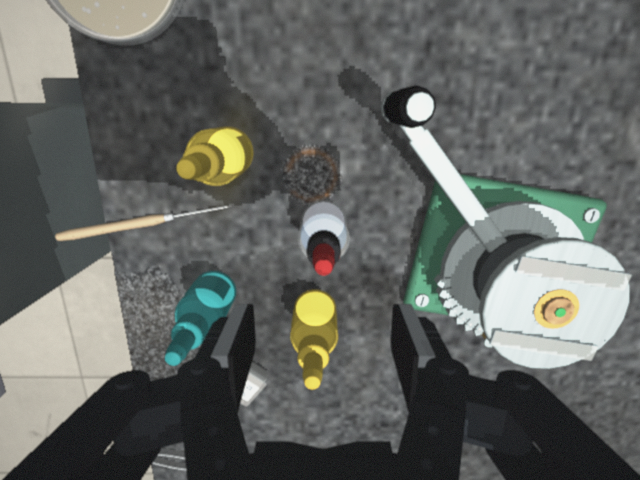

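The bulb is centred between the fingers at pixel (323,259). I'll descend, grip and lift.

{"method": "apply_moves", "body": {
  "deltas": [
    [0.35, [0, 0, 0.15], 0],
    [0.35, [0, 0, 0.3], 0],
    [0.35, [0, 0, 0.4], 0],
    [0.35, [0, 0, 0.41], 0],
    [0.7, [0, 0, 0.41], 0],
    [0.7, [0, 0, 0.41], 0],
    [0.7, [0, 0, 0.41], 0],
    [0.7, [0, 0, 0.41], 0],
    [0.7, [0, 0, 0.41], 0],
    [0.7, [0, 0, 0.41], 0]
  ],
  "squeeze": 25
}}

```text
t: 3.8
eef_pos: [0.4712, 0.03, 0.0306]
tool_rot: [0.0, 0.707, 0.707, 0.0]
contact_force: [-0.9, -0.1, -0.6]
gripper_width: 0.299
grasp_force: 0.0
```

{"method": "apply_moves", "body": {
  "deltas": [
    [1, [0, 0, 0], 0],
    [1, [0, 0, 0], 0],
    [1, [0, 0, 0], 0],
    [1, [0, 0, 0], 0]
  ],
  "squeeze": 25
}}

```text
t: 4.2
eef_pos: [0.4712, 0.0301, 0.0305]
tool_rot: [0.0, 0.707, 0.707, 0.0]
contact_force: [-0.9, 0.6, 5.2]
gripper_width: 0.206
grasp_force: 24.7
```

Run:
```python
from station import bot
from h import *
w=bot.read_camera('wrist')['color'];s=bot.read_camera('scene');
u,v=proj(s,[.47,.03,.06]);u,v=int(u),int(v)
c=cv2.resize(s['color'][v-50:v+50,u-60:u+60],(480,400),interpolation=2)
cv2.imwrite('pics/g1.png',np.hstack([c,cv2.resize(w[150:350,220:420],(320,400)[:2])])[:,:,::-1])
```

```text
(no output)
```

View pics/g1.png

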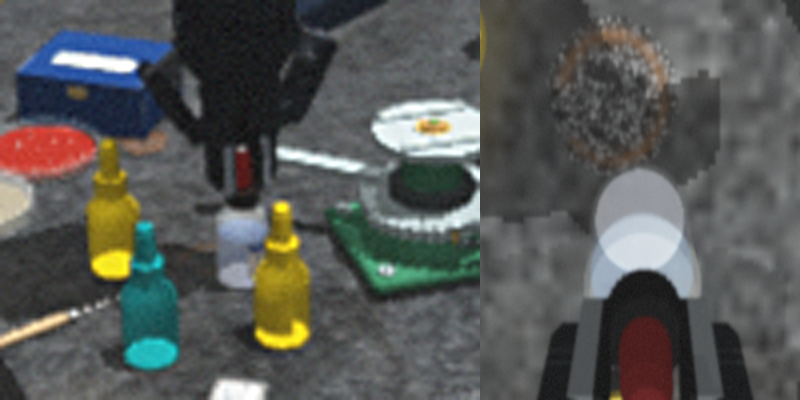

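The fingers appear to hold the collar, and the bottle is still standing. I'll test with a small lift.

{"method": "apply_moves", "body": {
  "deltas": [
    [1, [0, 0, -0.02], 0],
    [1, [0, 0, -0.06], 0],
    [1, [0, 0, -0.12], 0],
    [1, [0, 0, -0.2], 0],
    [1, [0, 0, -0.2], 0]
  ],
  "squeeze": 35
}}

```text
t: 4.8
eef_pos: [0.4728, 0.0303, 0.0726]
tool_rot: [0.001, 0.707, 0.707, 0.002]
contact_force: [-0.0, -0.3, -0.8]
gripper_width: 0.199
grasp_force: 34.2
```

Run:
```python
from station import bot
from h import *
w=bot.read_camera('wrist')['color'];s=bot.read_camera('scene');
u,v=proj(s,[.47,.03,.06]);u,v=int(u),int(v)
c=cv2.resize(s['color'][v-50:v+50,u-60:u+60],(480,400),interpolation=2)
cv2.imwrite('pics/g2.png',np.hstack([c,cv2.resize(w[150:350,220:420],(320,400)[:2])])[:,:,::-1])
```

```text
(no output)
```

View pics/g2.png

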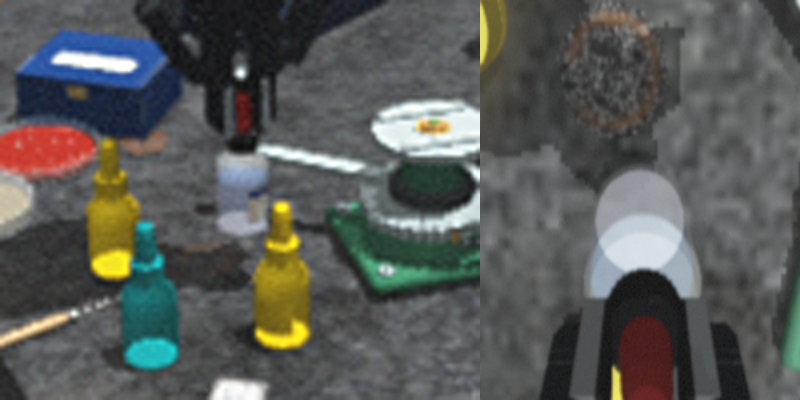

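The bottle is lifted, upright and about 42 mm up. I'll carry it to the tray's free half.

{"method": "apply_moves", "body": {
  "deltas": [
    [1, [0, 0, -0.12], 0],
    [1, [0, 0, -0.28], 0],
    [1, [0, 0, -0.42], 0],
    [1, [-0.05, 0, -0.48], 0],
    [1, [-0.15, 0.0, -0.48], 0],
    [1, [-0.28, 0.05, -0.48], 0],
    [1, [-0.42, 0.1, -0.48], 0],
    [1, [-0.56, 0.15, -0.48], 0],
    [1, [-0.7, 0.2, -0.48], 0],
    [1, [-0.84, 0.25, -0.48], 0],
    [1, [-0.98, 0.3, -0.48], 0],
    [1, [-1.0, 0.3, -0.48], 0]
  ]
}}

```text
t: 6.1
eef_pos: [0.5304, -0.1751, 0.1649]
tool_rot: [0.0, 0.709, 0.705, -0.001]
contact_force: [-0.1, 0.6, -0.5]
gripper_width: 0.197
grasp_force: 34.3
```

{"method": "apply_moves", "body": {
  "deltas": [
    [1, [-0.1, 0.02, 0], 0],
    [1, [-0.24, 0.04, 0], 0],
    [1, [-0.38, 0.06, 0], 0],
    [1, [-0.52, 0.08, 0], 0],
    [1, [-0.66, 0.1, 0], 0],
    [1, [-0.74, 0.1, 0.05], 0],
    [1, [-0.78, 0.1, 0.15], 0],
    [1, [-0.78, 0.1, 0.3], 0],
    [1, [-0.78, 0.1, 0.4], 0],
    [1, [-0.78, 0.1, 0.45], 0],
    [1, [-0.78, 0.1, 0.45], 0]
  ]
}}

```text
t: 7.2
eef_pos: [0.5494, -0.3247, 0.0739]
tool_rot: [-0.002, 0.707, 0.707, -0.001]
contact_force: [0.4, -0.7, -0.1]
gripper_width: 0.199
grasp_force: 34.3
```

Run:
```python
from station import bot
from h import *
o=bot.get_obs();print(o['eef_pos'],o['contact_force'],o['gripper_width'],o['grasp_force'])
w=bot.read_camera('side');s=bot.read_camera('scene');r=[]
for p in (s,w):
    u,v=proj(p,[.552,-.36,.04]);u,v=int(u),int(v)
    r.append(cv2.resize(p['color'][v-65:v+65,u-65:u+65],(400,400),interpolation=2))
cv2.imwrite('pics/t1.png',np.hstack(r)[:,:,::-1])
```

```text
[ 0.54936916 -0.32467065  0.07392189] [ 0.4387588  -0.67023239 -0.06923412] 0.1989995733725637 34.29134381094627
```

View pics/t1.png

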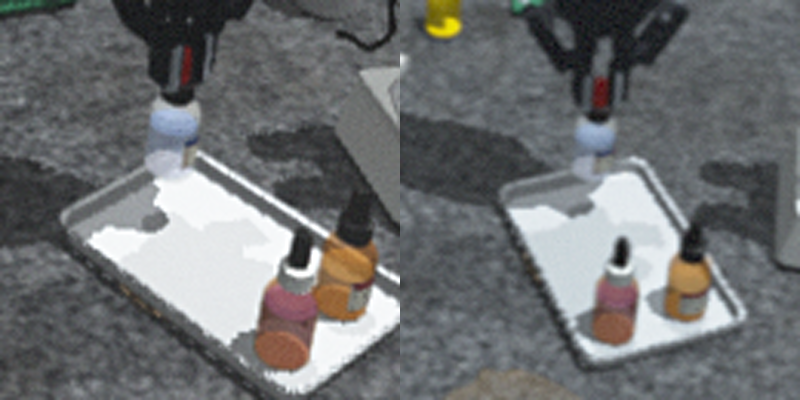

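The bottle hangs over the free end of the tray and its footprint falls about 30 mm inside the rim. I'll lower it with a small shift inward.

{"method": "apply_moves", "body": {
  "deltas": [
    [1, [-0.05, 0, 0.06], 0],
    [1, [-0.05, 0, 0.12], 0],
    [1, [-0.05, 0, 0.17], 0],
    [1, [-0.05, 0, 0.185], 0],
    [1, [-0.05, 0, 0.195], 0],
    [1, [-0.05, 0, 0.2], 0],
    [1, [-0.05, 0, 0.2], 0]
  ]
}}

```text
t: 8.0
eef_pos: [0.5512, -0.336, 0.0365]
tool_rot: [0.0, 0.707, 0.707, 0.0]
contact_force: [0.2, 1.0, -1.5]
gripper_width: 0.198
grasp_force: 34.3
```

{"method": "apply_moves", "body": {
  "deltas": [
    [1, [0, 0, 0.006], 0],
    [1, [0, 0, 0.012], 0],
    [1, [0, 0, 0.018], 0],
    [1, [0, 0, 0.018], 0]
  ]
}}

```text
t: 8.4
eef_pos: [0.551, -0.3359, 0.0326]
tool_rot: [-0.0, 0.707, 0.707, -0.0]
contact_force: [-0.3, -1.1, -1.1]
gripper_width: 0.196
grasp_force: 34.3
```

{"method": "apply_moves", "body": {
  "deltas": [
    [1, [0, 0, 0.005], 0],
    [1, [0, 0, 0.005], 0]
  ]
}}

```text
t: 8.6
eef_pos: [0.5513, -0.3365, 0.0323]
tool_rot: [0.0, 0.707, 0.707, 0.0]
contact_force: [-0.7, -0.1, 3.4]
gripper_width: 0.199
grasp_force: 35.3
```

{"method": "apply_moves", "body": {
  "deltas": [
    [1, [0, 0, 0.005], 0],
    [1, [0, 0, 0.005], 0]
  ]
}}

```text
t: 8.8
eef_pos: [0.5517, -0.337, 0.0322]
tool_rot: [0.001, 0.707, 0.707, 0.0]
contact_force: [-2.7, 0.3, 9.3]
gripper_width: 0.197
grasp_force: 36.5
```

It touched down with 9 N. I'll ease off 1 mm, open slowly and retreat up.

{"method": "apply_moves", "body": {
  "deltas": [
    [0.75, [0, 0, -0.005], 0],
    [0.7, [0, 0, -0.005], 0],
    [0.65, [0, 0, -0.005], 0],
    [0.55, [0, 0, -0.005], 0],
    [0.45, [0, 0, -0.005], 0],
    [0.4, [0, 0, -0.005], 0],
    [0.4, [0, 0, -0.005], 0],
    [0.4, [0, 0, -0.05], 0],
    [0.4, [0, 0, -0.15], 0],
    [0.4, [0, 0, -0.35], 0],
    [0.4, [0, 0, -0.55], 0],
    [0.4, [0, 0, -0.65], 0]
  ]
}}

```text
t: 10.0
eef_pos: [0.5526, -0.3371, 0.1654]
tool_rot: [0.003, 0.707, 0.707, 0.001]
contact_force: [-0.8, 0.3, 0.4]
gripper_width: 0.598
grasp_force: 0.0
```

Run:
```python
from station import bot
from h import *
o=bot.get_obs();print(o['eef_pos'],o['contact_force'],o['gripper_width'],o['tool_rot'],o['q'])
s=bot.read_camera('scene');r=[]
for X,k in (([.552,-.36,.04],65),([.5,.04,.05],65)):
    u,v=proj(s,X);u,v=int(u),int(v)
    r.append(cv2.resize(s['color'][v-k:v+k,u-k:u+k],(400,400),interpolation=2))
cv2.imwrite('pics/t2.png',np.hstack(r)[:,:,::-1])
```

```text
[ 0.55260193 -0.33714412  0.16542674] [-0.79058845  0.25445379  0.40428995] 0.5979799217780286 [0.00270229 0.70724241 0.70696538 0.00090828] [ 0.33506789  0.45452498  0.1592135   1.66688427 -0.08184129  1.02096466
  0.52039422]
```

View pics/t2.png

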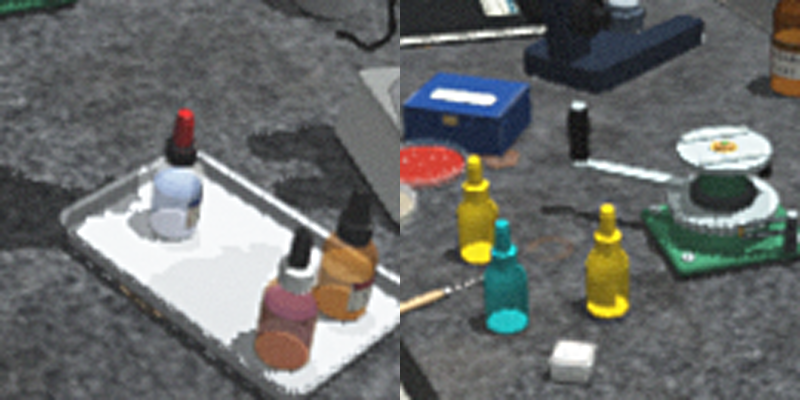

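The red-bulb bottle stands upright inside the tray at crop (178,215), the lever path is clear and everything else is undisturbed. I'll move above the handle and turn the fingers to close along the swing.

{"method": "apply_moves", "body": {
  "deltas": [
    [0.4, [0.1, 0, -0.1], 0],
    [0.4, [0.25, -0.02, -0.15], 0],
    [0.4, [0.42, -0.04, -0.15], 0],
    [0.4, [0.6, -0.06, -0.15], 0],
    [0.4, [0.8, -0.08, -0.15], 0],
    [0.4, [1.0, -0.1, -0.15], 0]
  ]
}}

```text
t: 10.65
eef_pos: [0.5307, -0.1347, 0.1913]
tool_rot: [0.0, 0.707, 0.707, 0.0]
contact_force: [0.2, -0.6, 0.6]
gripper_width: 0.598
grasp_force: 0.0
```

{"method": "apply_moves", "body": {
  "deltas": [
    [0.4, [0.2, -0.01, 0], -0.02],
    [0.4, [0.4, -0.03, 0], -0.04],
    [0.4, [0.6, -0.05, 0], -0.06],
    [0.4, [0.8, -0.08, 0], -0.08],
    [0.4, [0.93, -0.1, 0], -0.1],
    [0.4, [1.0, -0.1, 0], -0.12],
    [0.4, [1.0, -0.1, 0], -0.14],
    [0.4, [1.0, -0.1, 0], -0.16],
    [0.4, [1.0, -0.1, 0], -0.164],
    [0.4, [1.0, -0.1, 0], -0.164]
  ]
}}

```text
t: 11.65
eef_pos: [0.5111, 0.0638, 0.191]
tool_rot: [0.0, 0.268, 0.963, 0.0]
contact_force: [0.7, 0.7, -0.8]
gripper_width: 0.6
grasp_force: 0.0
```

```bash
cat >> h.py <<'E'
from scipy.spatial.transform import Rotation as R
def Rt(o):
    q=o['tool_rot'];return R.from_quat([q[1],q[2],q[3],q[0]]).as_matrix()
def todelta(o,X): return Rt(o).T@(np.array(X)-np.array(o['eef_pos']))/.2
E
python3 - <<'E'
from station import bot
from h import *
o=bot.get_obs();print(o['eef_pos'],o['q'],Rt(o).round(3).tolist())
p=bot.read_camera('wrist');T=np.eye(4);T[:3,:3]=Rt(o);T[:3,3]=o['eef_pos'];p['pose']=T@np.array(p['hand_eye'])
for n in ['lever_handle','handle_mid','microtome']:
  print(n,[(np.round(d['point'],4).tolist(),round(d['confidence'],2)) for d in bot.look_for(p,n)][:3])
# white pin head: bright blob near projected location
u,v=proj(p,[.5137,.1147,.11]);print('expect',u,v)
g=p['color'].min(2);m=(g>170).astype(np.uint8);n,l,s,c=cv2.connectedComponentsWithStats(m)
for k in range(1,n):
    if s[k,4]>20 and np.hypot(*(c[k]-[u,v]))<70: print(s[k],c[k],onz(p,c[k],.11).round(4))
print('delta to',todelta(o,[.5137,.1147,.15]))
cv2.imwrite('pics/w3.png',p['color'][:,:,::-1])
E
```

```text
[0.51106825 0.06379909 0.19098793] [-0.09566519  0.22397606 -0.17345922  1.92594905  0.04580711  0.99501347
  0.73802213] [[-0.856, 0.517, 0.0], [0.517, 0.856, 0.0], [-0.0, 0.0, -1.0]]
lever_handle [([0.504, 0.1119, 0.0975], 0.81), ([0.4402, 0.2458, 0.0053], 0.63), ([0.5318, -0.3377, -0.0002], 0.31)]
handle_mid [([0.5012, 0.11, 0.1004], 0.85)]
microtome [([0.5763, 0.0235, 0.0569], 0.93)]
expect 388.54978781071674 197.3798643344285
[377 189  17  18 237] [384.88185654 197.6371308 ] [0.5126 0.1124 0.11  ]
[ 332  192   41   87 1198] [352.94741235 237.10183639] [0.5261 0.0794 0.11  ]
delta to [0.12029484 0.22465468 0.20495219]
```

The pin head is measured at (0.513,0.1125). I'll move over it and descend.

{"method": "apply_moves", "body": {
  "deltas": [
    [0.4, [0.06, 0.11, 0], 0],
    [0.4, [0.118, 0.215, 0], 0],
    [0.4, [0.118, 0.215, 0.1], 0],
    [0.4, [0.118, 0.215, 0.25], 0],
    [0.4, [0.118, 0.215, 0.4], 0],
    [0.4, [0.118, 0.215, 0.5], 0],
    [0.4, [0.118, 0.215, 0.58], 0],
    [0.4, [0.118, 0.215, 0.62], 0],
    [0.4, [0.118, 0.215, 0.62], 0]
  ]
}}

```text
t: 12.75
eef_pos: [0.5122, 0.1128, 0.0658]
tool_rot: [-0.001, 0.267, 0.964, -0.001]
contact_force: [-1.1, -0.3, -0.4]
gripper_width: 0.598
grasp_force: 0.0
```

Run:
```python
from station import bot
from h import *
o=bot.get_obs();print(o['eef_pos'],o['contact_force'])
a=bot.read_camera('wrist')['color'];s=bot.read_camera('scene');d=bot.read_camera('side');r=[]
for p in (s,d):
    u,v=proj(p,[.513,.113,.08]);u,v=int(u),int(v);k=35
    r.append(cv2.resize(p['color'][v-k:v+k,u-k:u+k],(400,400),interpolation=2))
cv2.imwrite('pics/l1.png',np.hstack(r)[:,:,::-1])
```

```text
[0.51222861 0.11281086 0.06584622] [-1.1381828  -0.28967916 -0.36337715]
```

View pics/l1.png

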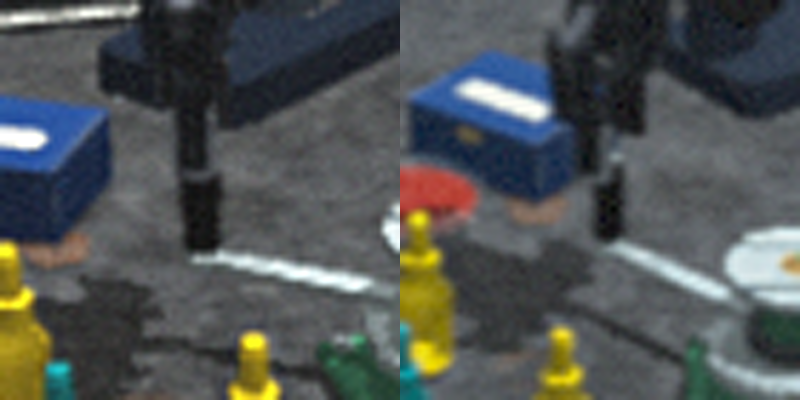

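The handle shows below the fingers in both views, with the tips around 0.095 m, so they're higher than the TCP suggests. I'll go 20 mm lower, watch the force, then grip.

{"method": "apply_moves", "body": {
  "deltas": [
    [0.4, [0, 0, 0.03], 0],
    [0.4, [0, 0, 0.06], 0],
    [0.4, [0, 0, 0.09], 0],
    [0.4, [0, 0, 0.1], 0],
    [0.6, [0, 0, 0.1], 0],
    [0.7, [0, 0, 0.1], 0],
    [0.75, [0, 0, 0.1], 0],
    [0.8, [0, 0, 0.1], 0],
    [1.0, [0, 0, 0.1], 0],
    [1.0, [0, 0, 0.1], 0],
    [1.0, [0, 0, 0.1], 0],
    [1.0, [0, 0, 0.1], 0]
  ],
  "squeeze": 40
}}

```text
t: 14.1
eef_pos: [0.5132, 0.1132, 0.0469]
tool_rot: [0.0, 0.267, 0.964, 0.0]
contact_force: [0.0, 0.7, 3.1]
gripper_width: 0.202
grasp_force: 39.1
```

Run:
```python
from station import bot
from h import *
o=bot.get_obs();print(o['eef_pos'],o['contact_force'],o['torque'],o['gripper_width'],o['grasp_force'])
p=bot.read_camera('wrist');T=np.eye(4);T[:3,:3]=Rt(o);T[:3,3]=o['eef_pos'];p['pose']=T@np.array(p['hand_eye'])
g=p['color'].min(2);m=(g>170).astype(np.uint8);n,l,s,c=cv2.connectedComponentsWithStats(m)
u,v=proj(p,[.513,.113,.11]);print(u,v)
for k in range(1,n):
    if s[k,4]>20 and np.hypot(*(c[k]-[u,v]))<90: print(s[k],c[k],onz(p,c[k],.11).round(4))
```

```text
[0.51320891 0.11315628 0.04694378] [0.00758056 0.74507599 3.05454228] [0.06846849 0.02180367 0.0257218 ] 0.20153670651922465 39.09072850830853
323.4005080493526 350.26717533391803
[283 265   8   9  55] [286.4        269.70909091] [0.4798 0.1185 0.11  ]
[336 264   8   8  39] [339.8974359  267.33333333] [0.4882 0.1342 0.11  ]
[307 267  32  11  84] [322.71428571 270.73809524] [0.4863 0.1287 0.11  ]
[345 267  12  11  77] [351.16883117 271.74025974] [0.4915 0.1366 0.11  ]
[366 270  16  15 174] [374.53448276 276.77011494] [0.4971 0.1424 0.11  ]
[342 277  13  21 191] [346.96335079 288.10471204] [0.496  0.1325 0.11  ]
[372 281  30  44 612] [387.67320261 305.7875817 ] [0.509  0.1411 0.11  ]
[270 288  18  16 108] [276.23148148 293.58333333] [0.4854 0.1108 0.11  ]
[229 308  35  30 341] [249.8797654  326.05278592] [0.4913 0.096  0.11  ]
[386 325  22  32 340] [398.39411765 338.68235294] [0.5225 0.1383 0.11  ]
[ 300  336   48   74 1516] [326.03562005 363.68205805] [0.5184 0.1109 0.11  ]
[282 348   8  10  36] [286.77777778 351.47222222] [0.5067 0.1015 0.11  ]
[356 349   9   9  39] [358.23076923 351.76923077] [0.52   0.1234 0.11  ]
[343 406  13  33 183] [349.6284153  420.56284153] [0.5453 0.1054 0.11  ]
[289 419  32  29 475] [301.54105263 434.84842105] [0.5418 0.0858 0.11  ]
[324 419  14  27 173] [330.13872832 435.95375723] [0.548  0.0952 0.11  ]
```

The handle is gripped. I'll compute the arc waypoints.

```bash
cat > arc.py <<'E'
from station import bot
from h import *
import sys
A=np.array([float(sys.argv[1]),float(sys.argv[2])])
o=bot.get_obs();H=o['eef_pos'][:2];d=H-A;r=np.linalg.norm(d);a=np.arctan2(d[1],d[0])
print('r',r,'ang',a,'q',a+.16-2.2916)
M=Rt(o)[:2,:2]
prev=np.zeros(2)
for k in range(1,22):
    t=a+.04*k;X=A+r*np.array([np.cos(t),np.sin(t)]);D=M.T@(X-H)/.2
    print(k,round(t+.16-2.2916,3),D.round(3),(D-prev).round(3));prev=D
E
python3 arc.py .6 .004
```

```text
r 0.13947046754819947 ang 2.242497357141895 q 0.11089735714189519
1 0.151 [ 0.009 -0.026] [ 0.009 -0.026]
2 0.191 [ 0.017 -0.053] [ 0.008 -0.027]
3 0.231 [ 0.025 -0.08 ] [ 0.007 -0.027]
4 0.271 [ 0.031 -0.107] [ 0.006 -0.027]
5 0.311 [ 0.036 -0.135] [ 0.005 -0.027]
6 0.351 [ 0.039 -0.162] [ 0.004 -0.028]
7 0.391 [ 0.042 -0.19 ] [ 0.003 -0.028]
8 0.431 [ 0.044 -0.218] [ 0.002 -0.028]
9 0.471 [ 0.044 -0.246] [ 0.001 -0.028]
10 0.511 [ 0.044 -0.274] [-0.001 -0.028]
11 0.551 [ 0.042 -0.301] [-0.002 -0.028]
12 0.591 [ 0.039 -0.329] [-0.003 -0.028]
13 0.631 [ 0.035 -0.357] [-0.004 -0.028]
14 0.671 [ 0.03  -0.384] [-0.005 -0.027]
15 0.711 [ 0.024 -0.411] [-0.006 -0.027]
16 0.751 [ 0.017 -0.438] [-0.007 -0.027]
17 0.791 [ 0.009 -0.465] [-0.008 -0.027]
18 0.831 [-0.001 -0.491] [-0.009 -0.026]
19 0.871 [-0.011 -0.517] [-0.01  -0.026]
20 0.911 [-0.022 -0.543] [-0.011 -0.025]
21 0.951 [-0.035 -0.568] [-0.012 -0.025]
```

{"method": "apply_moves", "body": {
  "deltas": [
    [1, [0.009, -0.026, 0], 0],
    [1, [0.017, -0.053, 0], 0],
    [1, [0.017, -0.053, 0], 0]
  ]
}}

```text
t: 14.45
eef_pos: [0.5041, 0.1051, 0.0469]
tool_rot: [0.0, 0.267, 0.964, -0.0]
contact_force: [-0.1, 0.4, 4.3]
gripper_width: 0.202
grasp_force: 39.3
```

{"method": "apply_moves", "body": {
  "deltas": [
    [1, [0.007, -0.027, 0], 0],
    [1, [0.007, -0.027, 0], 0]
  ]
}}

```text
t: 14.65
eef_pos: [0.5007, 0.1017, 0.0469]
tool_rot: [0.0, 0.267, 0.964, 0.0]
contact_force: [2.1, 1.7, 2.2]
gripper_width: 0.202
grasp_force: 39.2
```

{"method": "apply_moves", "body": {
  "deltas": [
    [1, [0.006, -0.027, 0], 0],
    [1, [0.006, -0.027, 0], 0]
  ]
}}

```text
t: 14.85
eef_pos: [0.497, 0.0976, 0.0469]
tool_rot: [0.0, 0.267, 0.964, 0.0]
contact_force: [2.3, 1.0, 3.8]
gripper_width: 0.203
grasp_force: 39.5
```

{"method": "apply_moves", "body": {
  "deltas": [
    [1, [0.005, -0.027, 0], 0],
    [1, [0.005, -0.027, 0], 0]
  ]
}}

```text
t: 15.05
eef_pos: [0.4927, 0.0926, 0.0468]
tool_rot: [-0.0, 0.267, 0.964, -0.0]
contact_force: [0.9, -0.7, 6.1]
gripper_width: 0.203
grasp_force: 39.7
```

{"method": "apply_moves", "body": {
  "deltas": [
    [1, [0.004, -0.028, 0], 0],
    [1, [0.004, -0.028, 0], 0]
  ]
}}

```text
t: 15.25
eef_pos: [0.4893, 0.0883, 0.0469]
tool_rot: [0.0, 0.267, 0.964, -0.0]
contact_force: [2.9, 0.7, 4.5]
gripper_width: 0.201
grasp_force: 39.6
```

Click 1 was felt, with the force dropping near q≈0.31 as expected. Continuing.

{"method": "apply_moves", "body": {
  "deltas": [
    [1, [0.003, -0.028, 0], 0],
    [1, [0.003, -0.028, 0], 0]
  ]
}}

```text
t: 15.45
eef_pos: [0.4863, 0.0842, 0.0469]
tool_rot: [0.0, 0.267, 0.964, 0.0]
contact_force: [4.7, 0.5, 3.1]
gripper_width: 0.199
grasp_force: 39.5
```

{"method": "apply_moves", "body": {
  "deltas": [
    [1, [0.002, -0.028, 0], 0],
    [1, [0.002, -0.028, 0], 0]
  ]
}}

```text
t: 15.65
eef_pos: [0.4836, 0.0801, 0.0469]
tool_rot: [0.001, 0.267, 0.964, 0.001]
contact_force: [5.9, 1.7, 2.7]
gripper_width: 0.206
grasp_force: 39.4
```

{"method": "apply_moves", "body": {
  "deltas": [
    [1, [0.0005, -0.014, 0], 0],
    [1, [0.0005, -0.014, 0], 0]
  ]
}}

```text
t: 15.85
eef_pos: [0.4821, 0.0777, 0.0469]
tool_rot: [0.001, 0.267, 0.964, 0.0]
contact_force: [5.4, 0.5, 2.6]
gripper_width: 0.199
grasp_force: 39.5
```

{"method": "apply_moves", "body": {
  "deltas": [
    [1, [0.0005, -0.014, 0], 0],
    [1, [0.0005, -0.014, 0], 0]
  ]
}}

```text
t: 16.05
eef_pos: [0.4805, 0.0751, 0.0469]
tool_rot: [0.001, 0.267, 0.964, 0.0]
contact_force: [4.3, 0.1, 3.4]
gripper_width: 0.202
grasp_force: 39.5
```

{"method": "apply_moves", "body": {
  "deltas": [
    [1, [-0.001, -0.028, 0], 0],
    [1, [-0.001, -0.028, 0], 0]
  ]
}}

```text
t: 16.25
eef_pos: [0.4777, 0.0699, 0.0469]
tool_rot: [0.001, 0.267, 0.964, 0.0]
contact_force: [4.9, -0.2, 2.4]
gripper_width: 0.2
grasp_force: 39.5
```

```bash
python3 arc.py .6 .004|head -1
```

```text
r 0.13896077109019017 ang 2.647190135331793 q 0.5155901353317933
```

Click 2 was felt at q≈0.45. On to click 3, with a slight inward correction.

{"method": "apply_moves", "body": {
  "deltas": [
    [1, [-0.005, -0.028, 0], 0],
    [1, [-0.005, -0.028, 0], 0]
  ]
}}

```text
t: 16.45
eef_pos: [0.4753, 0.065, 0.0468]
tool_rot: [0.0, 0.267, 0.964, 0.0]
contact_force: [4.1, 1.3, 3.3]
gripper_width: 0.205
grasp_force: 39.6
```

{"method": "apply_moves", "body": {
  "deltas": [
    [1, [-0.005, -0.028, 0], 0],
    [1, [-0.005, -0.028, 0], 0]
  ]
}}

```text
t: 16.65
eef_pos: [0.4734, 0.0609, 0.0469]
tool_rot: [0.0, 0.267, 0.964, 0.001]
contact_force: [4.5, 3.8, 3.5]
gripper_width: 0.2
grasp_force: 39.5
```

{"method": "apply_moves", "body": {
  "deltas": [
    [1, [-0.002, -0.014, 0], 0],
    [1, [-0.002, -0.014, 0], 0]
  ]
}}

```text
t: 16.85
eef_pos: [0.4724, 0.0585, 0.0469]
tool_rot: [0.0, 0.266, 0.964, 0.001]
contact_force: [3.1, 3.8, 2.9]
gripper_width: 0.204
grasp_force: 39.5
```

{"method": "apply_moves", "body": {
  "deltas": [
    [1, [-0.002, -0.014, 0], 0],
    [1, [-0.002, -0.014, 0], 0]
  ]
}}

```text
t: 17.05
eef_pos: [0.4713, 0.0556, 0.0469]
tool_rot: [0.0, 0.267, 0.964, 0.001]
contact_force: [4.5, 3.7, 3.5]
gripper_width: 0.204
grasp_force: 39.6
```

{"method": "apply_moves", "body": {
  "deltas": [
    [1, [-0.0025, -0.014, 0], 0],
    [1, [-0.0025, -0.014, 0], 0]
  ]
}}

```text
t: 17.25
eef_pos: [0.4701, 0.0526, 0.0469]
tool_rot: [0.0, 0.267, 0.964, 0.0]
contact_force: [3.0, 3.4, 4.7]
gripper_width: 0.202
grasp_force: 39.7
```

{"method": "apply_moves", "body": {
  "deltas": [
    [1, [-0.003, -0.014, 0], 0],
    [1, [-0.003, -0.014, 0], 0]
  ]
}}

```text
t: 17.45
eef_pos: [0.4691, 0.0496, 0.0468]
tool_rot: [0.0, 0.267, 0.964, 0.0]
contact_force: [3.2, 2.7, 5.4]
gripper_width: 0.2
grasp_force: 39.7
```

```bash
python3 arc.py .6 .004|head -1
```

```text
r 0.13862212770229362 ang 2.806480663545144 q 0.6748806635451441
```

Click 3 was felt at about 0.64. I'll go through click 4 (expected about 0.80) in fine steps.

{"method": "apply_moves", "body": {
  "deltas": [
    [1, [-0.0035, -0.014, 0], 0],
    [1, [-0.0035, -0.014, 0], 0]
  ]
}}

```text
t: 17.65
eef_pos: [0.4682, 0.047, 0.0468]
tool_rot: [0.0, 0.267, 0.964, 0.0]
contact_force: [3.2, 3.0, 4.1]
gripper_width: 0.202
grasp_force: 39.7
```

{"method": "apply_moves", "body": {
  "deltas": [
    [1, [-0.0035, -0.014, 0], 0],
    [1, [-0.0035, -0.014, 0], 0]
  ]
}}

```text
t: 17.85
eef_pos: [0.4674, 0.0443, 0.0468]
tool_rot: [0.0, 0.267, 0.964, 0.0]
contact_force: [3.7, 3.1, 5.2]
gripper_width: 0.201
grasp_force: 39.7
```

{"method": "apply_moves", "body": {
  "deltas": [
    [1, [-0.004, -0.0135, 0], 0],
    [1, [-0.004, -0.0135, 0], 0]
  ]
}}

```text
t: 18.05
eef_pos: [0.4667, 0.0418, 0.0468]
tool_rot: [0.0, 0.267, 0.964, 0.0]
contact_force: [4.4, 3.8, 5.1]
gripper_width: 0.207
grasp_force: 39.7
```

{"method": "apply_moves", "body": {
  "deltas": [
    [1, [-0.004, -0.0135, 0], 0],
    [1, [-0.004, -0.0135, 0], 0]
  ]
}}

```text
t: 18.25
eef_pos: [0.4661, 0.0397, 0.0468]
tool_rot: [0.0, 0.267, 0.964, 0.001]
contact_force: [3.4, 5.5, 4.4]
gripper_width: 0.205
grasp_force: 39.6
```

{"method": "apply_moves", "body": {
  "deltas": [
    [1, [-0.004, -0.0135, 0], 0],
    [1, [-0.004, -0.0135, 0], 0]
  ]
}}

```text
t: 18.45
eef_pos: [0.4656, 0.0373, 0.0468]
tool_rot: [0.0, 0.266, 0.964, 0.001]
contact_force: [4.3, 6.3, 4.2]
gripper_width: 0.205
grasp_force: 39.6
```

{"method": "apply_moves", "body": {
  "deltas": [
    [1, [-0.0045, -0.0135, 0], 0],
    [1, [-0.0045, -0.0135, 0], 0]
  ]
}}

```text
t: 18.65
eef_pos: [0.4648, 0.0341, 0.0468]
tool_rot: [0.0, 0.267, 0.964, 0.001]
contact_force: [3.6, 5.4, 4.3]
gripper_width: 0.2
grasp_force: 39.7
```

{"method": "apply_moves", "body": {
  "deltas": [
    [1, [-0.0045, -0.013, 0], 0],
    [1, [-0.0045, -0.013, 0], 0]
  ]
}}

```text
t: 18.85
eef_pos: [0.4642, 0.031, 0.0468]
tool_rot: [0.0, 0.267, 0.964, 0.0]
contact_force: [3.6, 4.0, 5.4]
gripper_width: 0.204
grasp_force: 39.7
```

```bash
python3 arc.py .6 .004|head -1
```

```text
r 0.13848650048254407 ang 2.94524488200013 q 0.8136448820001303
```

Click 4 was felt: the force peaked at 7 N near y=0.037, then dropped with a jump in position. I'll advance a little into the notch and hold.

{"method": "apply_moves", "body": {
  "deltas": [
    [1, [-0.005, -0.013, 0], 0],
    [1, [-0.005, -0.013, 0], 0]
  ]
}}

```text
t: 19.05
eef_pos: [0.4637, 0.028, 0.0468]
tool_rot: [0.0, 0.267, 0.964, 0.0]
contact_force: [3.4, 3.3, 4.3]
gripper_width: 0.2
grasp_force: 39.7
```

{"method": "apply_moves", "body": {
  "deltas": [
    [1, [-0.005, -0.013, 0], 0],
    [1, [-0.005, -0.013, 0], 0],
    [1, [-0.005, -0.013, 0], 0]
  ]
}}

```text
t: 19.35
eef_pos: [0.4632, 0.0254, 0.0468]
tool_rot: [0.0, 0.267, 0.964, 0.0]
contact_force: [3.4, 4.0, 5.9]
gripper_width: 0.202
grasp_force: 39.7
```

```bash
python3 arc.py .6 .004|head -1
python3 - <<'E'
from station import bot
from h import *
w=bot.read_camera('wrist')
s=bot.read_camera('scene');o=bot.get_obs();print(o['contact_force'],o['gripper_width'])
for n in ['lever_handle','handle_mid','stain_in_way','stain_pink','stain_amber']: print(n,[(d['point'].round(3).tolist() if hasattr(d['point'],'round') else d['point'],round(d['confidence'],2)) for d in bot.look_for(s,n)][:5])
E
```

```text
r 0.13841941618849044 ang 2.9862282462797163 q 0.8546282462797166
[4.25598857 3.74218442 4.02806017] 0.19995005457163612
lever_handle [([0.4143, 0.2607, 0.0047], 0.47), ([0.4606, 0.0158, 0.0714], 0.41)]
handle_mid []
stain_in_way [([0.3768, -0.04, 0.0437], 0.84), ([0.455, -0.0567, 0.0451], 0.73), ([0.3963, 0.0703, 0.0463], 0.73), ([0.5422, -0.3446, 0.0423], 0.61), ([0.3949, -0.1156, 0.0201], 0.27)]
stain_pink [([0.5261, -0.4749, 0.0465], 0.61)]
stain_amber [([0.5917, -0.459, 0.0472], 0.81)]
```

```bash
python3 -c "
from station import bot
print(bot.hand_in())"
```

```text
the job is handed in; nothing more can be done
None
```

The red-bulb bottle stands upright in the tray. I handed the job in still holding the handle at about 0.87 rad after four felt clicks; click 3's force drop was faint, but the spacing fits four and no fifth. The hand-in returned no verdict.

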